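Set out the night-time eyedrops by the bed

TASK

Set out tonight's eyedrops on the moulded tray: stand the red-capped bottle in the end well next to the white glasses stand, the green-capped bottle in the end well next to the spoon rest, and the yellow-capped bottle in the well between them. Put the blue timer in the big round bay behind the yellow bottle, and stand the black-capped bottle on the spoon rest, in the middle of its dish. Leave all five upright, and do not shift the glasses stand, spoon rest, mug or pill box.

Things in the scene. Friction and masses are not known exactly. Their poses are not given: they have to be found in the camera images.
- red_mid (a point): eyedrop bottle with a red cap and a red band round its white side; an upright round bottle, its lower part 26 mm in diameter and 46 mm tall, cap 23 mm in diameter above it, 68 mm tall in all, about 22 g. This point is on its axis, half-way up (34 mm above its underside); z is its long axis.
- yellow_mid (a point): eyedrop bottle with a yellow cap and a yellow band round its white side; an upright round bottle, its lower part 26 mm in diameter and 46 mm tall, cap 23 mm in diameter above it, 68 mm tall in all, about 22 g. This point is on its axis, half-way up (34 mm above its underside); z is its long axis.
- green_mid (a point): eyedrop bottle with a green cap and a green band round its white side; an upright round bottle, its lower part 26 mm in diameter and 46 mm tall, cap 23 mm in diameter above it, 68 mm tall in all, about 22 g. This point is on its axis, half-way up (34 mm above its underside); z is its long axis.
- black_mid (a point): eyedrop bottle with a black cap and a black band round its white side; an upright round bottle, its lower part 26 mm in diameter and 46 mm tall, cap 23 mm in diameter above it, 68 mm tall in all, about 22 g. This point is on its axis, half-way up (34 mm above its underside); z is its long axis.
- timer_mid (a point): blue round kitchen timer: body 56 mm in diameter and 40 mm tall, with a white dial (42 mm across) and blue pointer on top, 50 mm tall in all, about 90 g; it starts upright. This point is on its axis, 24 mm above its underside.
- tray: fixed grey-green tray 190 x 264 mm (x, y), rim 10 mm high, floor 4 mm above the cart top. Axes: x away from the robot (within 12 deg), y left. Wells ringed by dark collars 4 mm high: three for bottles, 50 mm inside, at x = 0, y = -90, 0 and +90 mm; behind them a bay for the timer, 80 mm inside, at x = +92, y = 0. Origin: centre of the middle bottle well, on the underside (cart-top level).
- glasses_stand: white plastic reading glasses stand, an open-topped upright pocket on a foot 64 x 60 mm, 78 mm tall, loose, beside one end (left or right) of the tray; stays where it is. Origin: centre of its underside.
- spoon_rest: ceramic spoon rest, loose, beside the other end of the tray: white round dish 96 mm across with a rim 13 mm high, a flat blue inside floor (68 mm across) 5 mm above the underside, and a short tongue along its x axis at rim height; stays where it is. Origin: centre of the round dish, on the underside.
- mug: blue ceramic mug, 76 mm across, 85 mm tall, loose bystander. Origin: centre of its underside.
- pill_box: flat weekly pill box, 34 x 126 x 24 mm, grey with pale lids, loose bystander. Origin: centre of its underside.

How it is judged:
At the end, for the whole second after the job is handed in: Red in the end well by the glasses stand, green in the one by the spoon rest, yellow in the middle well, timer in the bay: each within 15 mm of centre along either tray axis; black within 18 mm of the spoon rest's centre. All on the floor there, upright within 0.12 rad, at rest (((x of red_mid in the frame of tray between -0.015 and 0.015 m and y of red_mid in the frame of tray between 0.075 and 0.105 m) or (x of red_mid in the frame of tray between -0.015 and 0.015 m and y of red_mid in the frame of tray between -0.105 and -0.075 m)) and horizontal distance between red_mid and glasses_stand below 0.17 m and z of red_mid in the frame of tray between 0.032 and 0.044 m and angle between each of red_mid, green_mid, yellow_mid, timer_mid, black_mid's own z axis and vertical below 0.12 rad and linear speed of each of red, green, yellow, timer, black below 0.02 m/s and ((x of green_mid in the frame of tray between -0.015 and 0.015 m and y of green_mid in the frame of tray between 0.075 and 0.105 m) or (x of green_mid in the frame of tray between -0.015 and 0.015 m and y of green_mid in the frame of tray between -0.105 and -0.075 m)) and horizontal distance between green_mid and spoon_rest below 0.17 m and z of green_mid in the frame of tray between 0.032 and 0.044 m and x of yellow_mid in the frame of tray between -0.015 and 0.015 m and y of yellow_mid in the frame of tray between -0.015 and 0.015 m and z of yellow_mid in the frame of tray between 0.032 and 0.044 m and x of timer_mid in the frame of tray between 0.077 and 0.107 m and y of timer_mid in the frame of tray between -0.015 and 0.015 m and z of timer_mid in the frame of tray between 0.022 and 0.034 m and horizontal distance between black_mid and spoon_rest below 0.018 m and z of black_mid in the frame of spoon_rest between 0.033 and 0.045 m); the robot touches nothing.
It fails at once if the glasses stand is shifted by more than 25 mm or tipped (distance of glasses_stand from where it was at the start of the episode above 0.025 m or angle between glasses_stand's own z axis and vertical above 0.35 rad).
It fails at once if the spoon rest is shifted by more than 25 mm or tipped (distance of spoon_rest from where it was at the start of the episode above 0.025 m or angle between spoon_rest's own z axis and vertical above 0.35 rad).
It fails at once if the mug is shifted by more than 25 mm or tipped (distance of mug from where it was at the start of the episode above 0.025 m or angle between mug's own z axis and vertical above 0.35 rad).
It fails at once if the pill box is shifted by more than 25 mm or tipped (distance of pill_box from where it was at the start of the episode above 0.025 m or angle between pill_box's own z axis and vertical above 0.35 rad).
It also fails if it takes over 115 s, if anything falls off the work surface, if the arm or the gripper's body presses on something with over 40 N, if the wrist force passes 120 N, or if a joint passes its speed limit or range.

ROBOT

A 6-joint arm with a two-finger parallel gripper is mounted at the origin on the work surface. World frame = base frame: x ahead of the robot, y to its left, z up, the work surface at z = 0. Lengths are in m, angles in rad, forces in N, time in s.
With the tool pointing down it reaches from about 0.25 to 0.775 m from the base axis. Payload 4 kg.
Tool frame: the origin (TCP) lies at the very end of the fingers, on their centre line; the grasp point (between the pads) lies 19 mm behind it; x points along the fingers, y is the direction in which the jaws open and shut, and the axes are right-handed (so a half turn about x gives the same grasp; the last joint's range is limited). The gripper opens to 94 mm and grips with 3 to 60 N. Pads are 16 mm wide; open, the fingers measure 119 mm over their backs; the gripper's body (75 mm by 177 mm) begins 78 mm behind the grasp point.
Start: joints at [1.054, 0.087, 1.371, -0, 1.684, -0.103], TCP at [0.221, 0.504, 0.183] pointing down, gripper open.
Joint ranges: [-3.1, 3.1], [-0.76, 2.03], [0.27, 2.55], [-1.08, 4.22], [0.17, 2.65], [-2.57, 2.57]. Speed limits (rad/s): [2.79, 2.79, 3.14, 3.14, 3.14, 3.14].

INTERFACE

Orientations are given as [roll, pitch, yaw] about the fixed x, y, z axes, in that order (R = Rz(yaw) Ry(pitch) Rx(roll)).
In Python, from bench import robot gives the robot as it stands.
- The arm moves only by the tool carry_out, never from a script. Its argument "targets" is a list of rows, each a list of 5 numbers: the closure, from 0 (fully open) to 1 (shut), then the shift along the tool's x, y, z in cm, then the turn about the tool's x in degrees. In form: [[fingers, tx, ty, tz, turn], ...]. A call has 1 to 20 rows; each row shifts and turns the commanded pose from where the row before left it, along the tool's axes as they then stand; what a row does not reach is not made up. A row lasts 1/10 s, in which the tool goes at most 50 mm and 8.59 degrees, less where a joint would pass 70% of its speed; a pose out of reach is approached as far as the arm can. A call is refused whole if a number of a shift passes 5 or a number of a turn 8.59, either way. A call with a gripper value outside its range is refused whole. The fingers move at their own pace and stop on an object; the grip force is fixed at half the most. Time passes only in rows, so rows that do not move let the fingers close. It gives the time, the measured TCP pose, the force and the opening at its end, in the units of the state.
- robot.get_obs(): the state, without advancing time (a new reading comes with each control period).
- robot.snapshot(name): name is "scene" or "top" or "wrist"; returns a dict with "image" (400x640x3 uint8, red, green, blue), "camera_matrix" (3x3 intrinsics, pixels), "distortion" ([k1, k2, p1, p2, k3] as OpenCV has them; the pictures are not rectified), "pose" (4x4, takes a point from camera to world coordinates). Camera axes: x right, y up, looking along -z (the intrinsics and any distortion apply to the point x, -y, -z); pixel columns grow to the right and rows downward; lengths in m; the calibration is good to about 2 mm. A picture is of the moment at which its call begins. There is no depth.
- robot.close_job(): hands the job in, once; it reports no verdict.
The state is a dict: "time": time; "joint_positions": joint angles; "qvel": joint speeds; "joint_torque": joint torques, N m; "tool_pos": TCP position; "ee_rot": TCP orientation; "wrist_force": force on the tool from outside, world axes, zero at the start; "wrist_torque": the same for the moment, N m; "width": finger opening in m.
Only numpy, scipy, OpenCV 4.12 (cv2) and the standard library are available. Lean on these libraries where they do the work, as an engineer would, in place of code of your own. Each camera call takes 0.05 s, during which the arm holds its last target. There are 200 camera calls.

## Working session

There is one attempt and no reset: what is moved stays moved. The work goes in short steps, Python scripts to look and compute and a tool call to move; the robot and the scene stay as the last step left them, time stands still between calls to the robot, and variables do not carry over. Pictures are saved under pics/ and viewed, about 12 in all and at most 16, crops included, and the job is handed in when it is done.

Besides the shell and the picture viewer there is one more tool, called after "Emit:" as name(argument=value, ...), one argument or row to a line, values as JSON. carry_out: Moves the arm, as the interface text tells. Its arguments: {"type":"object","properties":{"targets":{"type":"array","items":{"type":"array","items":{"type":"number"}}}},"required":["targets"]}

```bash
ls; mkdir -p pics
python3 - <<'E'
from bench import robot
import cv2,pickle,numpy as np
o=robot.get_obs(); print({k:np.round(v,3) for k,v in o.items()})
for n in ("top","scene"):
    s=robot.snapshot(n); cv2.imwrite(f"pics/{n}0.png",s["image"][:,:,::-1]); pickle.dump(s,open(f"{n}0.pkl","wb"))
    print(n,s["camera_matrix"].tolist(),s["distortion"],np.round(s["pose"],3).tolist())
E
```

```text
pics
{'time': np.float64(0.0), 'joint_positions': array([ 1.054,  0.088,  1.372, -0.   ,  1.684, -0.103]), 'qvel': array([-0.   , -0.   , -0.002,  0.001,  0.   ,  0.001]), 'joint_torque': array([-1.0000e-03, -3.4019e+01, -3.0242e+01,  7.2000e-02,  3.3000e-02,
       -0.0000e+00]), 'tool_pos': array([0.221, 0.503, 0.182]), 'ee_rot': array([-1.646,  1.569, -2.059]), 'wrist_force': array([-0.194,  0.047, -0.595]), 'wrist_torque': array([-0.036,  0.014, -0.056]), 'width': np.float64(0.094)}
top [[364.04441673395075, 0.0, 324.3811916921084], [0.0, 364.04441673395075, 195.92326463628095], [0.0, 0.0, 1.0]] [-0.06952249  0.          0.          0.          0.        ] [[0.002, 0.992, -0.124, 0.431], [-0.999, -0.002, -0.034, -0.011], [-0.034, 0.124, 0.992, 0.897], [0.0, 0.0, 0.0, 1.0]]
scene [[473.0572615224481, 0.0, 317.68281577693034], [0.0, 473.0572615224481, 192.4914436145259], [0.0, 0.0, 1.0]] [0.00287342 0.         0.         0.         0.        ] [[0.25, -0.616, 0.747, 1.374], [0.968, 0.16, -0.192, -0.226], [-0.001, 0.771, 0.637, 0.781], [0.0, 0.0, 0.0, 1.0]]
```

View pics/top0.png

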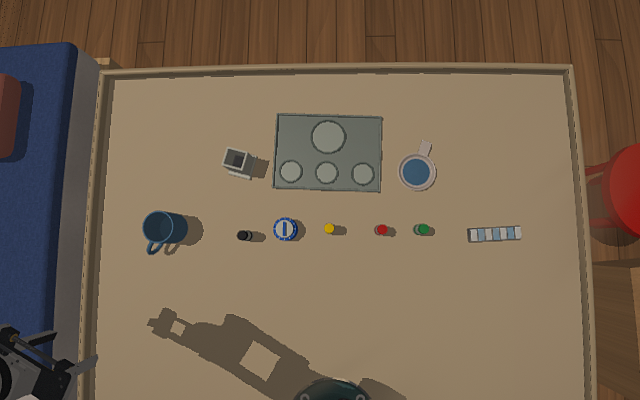

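View pics/scene0.png

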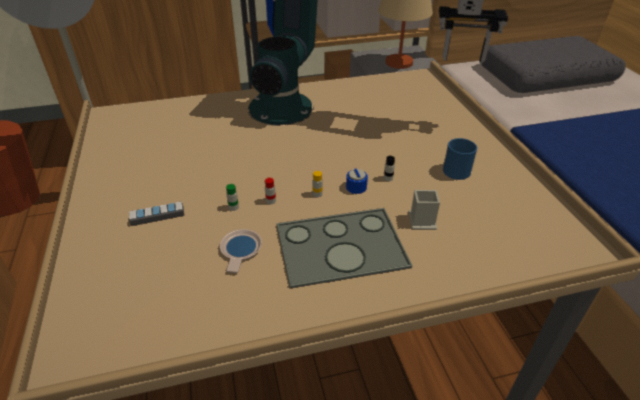

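The top view (x up, y left) shows the tray at top centre. The glasses stand is on its left at (238,162) and the spoon rest on its right at (417,172). The start row reads black (244,236), timer (285,229), yellow (329,228), red (382,230), green (423,230). Red therefore goes in the y=+90 well and green in the y=-90 well.

```bash
cat > h.py <<'E'
import cv2,numpy as np,pickle
from scipy.spatial.transform import Rotation
def ray(s,px,z):
    px=np.array(px,float).reshape(-1,1,2)
    u=cv2.undistortPoints(px,s["camera_matrix"],np.array(s["distortion"]))[:,0]
    P=np.array(s["pose"]); d=np.c_[u[:,0],-u[:,1],-np.ones(len(u))]@P[:3,:3].T
    return P[:3,3]+d*((z-P[2,3])/d[:,2])[:,None]
def blobs(m,lo=30):
    n,_,st,c=cv2.connectedComponentsWithStats(m.astype(np.uint8))
    return [(st[i,4],c[i],st[i,:4].tolist()) for i in range(1,n) if st[i,4]>=lo]
def R(o): return Rotation.from_euler('xyz',o["ee_rot"]).as_matrix()
E
python3 - <<'E'
from h import *
from bench import robot
print(np.round(R(robot.get_obs()),3).tolist())
s=pickle.load(open("top0.pkl","rb")); im=s["image"]; hsv=cv2.cvtColor(im,cv2.COLOR_RGB2HSV)
for n,p in dict(tray=(310,155),well=(328,138),collar=(291,160),rest=(417,173),stand=(236,155),table=(450,280),yel=(329,228),red=(382,230),grn=(424,230),blk=(244,236),tim=(276,229)).items(): print(n,hsv[p[1],p[0]])
H,S,V=[hsv[...,i].astype(int) for i in range(3)]
yy,xx=np.mgrid[:400,:640]; row=(yy>205)&(yy<255)&(xx>225)&(xx<450)
for n,m,z in [("yellow",row&(H>18)&(H<32)&(S>180),.064),("red",row&((H<8)|(H>172))&(S>150),.064),("green",row&(H>60)&(H<90)&(S>120),.064),
  ("black",row&(V<40),.064),("timer",row&(H>100)&(H<130)&(S>120),.03),("rest",(yy>140)&(yy<200)&(xx>390)&(xx<450)&(H>95)&(H<125)&(S>80),.005)]:
    for a,c,b in blobs(m,12): print(n,a,c.round(1),b,ray(s,c,z).round(4))
reg=(yy>110)&(yy<195)&(xx>270)&(xx<385)
for a,c,b in blobs(reg&(V>hsv[138,328,2]-15)&(xx>278)&(xx<380)&(yy>117)&(yy<189),60): print("well",a,c.round(1),b,ray(s,c,.004).round(4))
E
```

```text
[[-0.001, 0.402, 0.916], [-0.002, 0.916, -0.402], [-1.0, -0.002, -0.0]]
tray [ 37  21 110]
well [ 28  24 130]
collar [60 20 76]
rest [102 113 102]
stand [18 20 63]
table [ 18  79 148]
yel [ 23 241 186]
red [  1 214 148]
grn [ 67 167 104]
blk [ 0 13 40]
tim [ 21  50 175]
yellow 76 [328.6 228. ] [324, 224, 10, 10] [[0.4618 0.0076 0.064 ]]
red 80 [382.1 229.1] [377, 225, 11, 9] [[ 0.4594 -0.1141  0.064 ]]
green 75 [423.3 228.6] [419, 224, 10, 10] [[ 0.4604 -0.2078  0.064 ]]
black 50 [242.7 235.2] [238, 231, 10, 9] [[0.4448 0.2056 0.064 ]]
timer 123 [288.8 227.5] [273, 218, 25, 22] [[0.4641 0.1034 0.03  ]]
timer 34 [283.8 228. ] [283, 222, 3, 14] [[0.463  0.1155 0.03  ]]
timer 20 [275.2 233. ] [273, 229, 6, 9] [[0.4508 0.1358 0.03  ]]
rest 536 [415.7 171.6] [403, 159, 27, 26] [[ 0.6034 -0.2073  0.005 ]]
well 717 [327.8 136.6] [313, 122, 31, 30] [[0.6943 0.0112 0.004 ]]
well 111 [291.2 180.4] [279, 160, 27, 27] [[0.5825 0.1026 0.004 ]]
well 288 [290.3 170.8] [281, 162, 19, 19] [[0.6068 0.1052 0.004 ]]
well 283 [326.1 172.2] [317, 163, 19, 19] [[0.6028 0.0153 0.004 ]]
well 277 [362.3 173.6] [354, 165, 19, 18] [[ 0.5991 -0.0748  0.004 ]]
```

Run:
```python
from h import *
t=pickle.load(open("top0.pkl","rb"));s=pickle.load(open("scene0.pkl","rb")); hsv=cv2.cvtColor(s["image"],cv2.COLOR_RGB2HSV)
H,S,V=[hsv[...,i].astype(int) for i in range(3)]
yy,xx=np.mgrid[:400,:640]; row=(yy>150)&(yy<215)&(xx>220)&(xx<400)
top=dict(yellow=(328.6,228),red=(382.1,229.1),green=(423.3,228.6),black=(242.7,235.2))
for n,m,w in [("yellow",row&(H>18)&(H<32)&(S>180),0),("red",row&((H<8)|(H>172))&(S>150)&(xx>260)&(xx<280),0),("green",row&(H>60)&(H<90)&(S>120),0),
  ("black",row&(V<40)&(xx>380),0),("timer",row&(H>100)&(H<130)&(S>120),0)]:
    b=blobs(m,12)
    for a,c,bb in b: print(n,a,c.round(1),bb,ray(s,c,.056 if n!="timer" else .025).round(4))
# rest floor and wells from scene
for a,c,bb in blobs((H>95)&(H<125)&(S>80)&(xx>215)&(xx<265)&(yy>225)&(yy<270),30): print("rest",a,c.round(1),ray(s,c,.005).round(4))
print(hsv[257,345],hsv[265,300],hsv[228,335])
for a,c,bb in blobs((V>hsv[257,345,2]-14)&(xx>280)&(xx<402)&(yy>215)&(yy<275)&(S<45),60): print("well",a,c.round(1),bb,ray(s,c,.004).round(4))
```

```text
yellow 78 [317.2 175.3] [313, 171, 9, 10] [[0.4578 0.0087 0.056 ]]
yellow 29 [316.9 189.8] [313, 188, 9, 5] [[ 0.5133 -0.0064  0.056 ]]
red 80 [269.2 182.2] [265, 177, 9, 11] [[ 0.4548 -0.1133  0.056 ]]
red 31 [270.5 196.8] [266, 195, 10, 5] [[ 0.5113 -0.1199  0.056 ]]
green 60 [230.8 189. ] [227, 185, 8, 9] [[ 0.4577 -0.208   0.056 ]]
green 16 [233.1 203.4] [230, 202, 7, 4] [[ 0.5128 -0.209   0.056 ]]
black 52 [389.9 160.5] [387, 157, 7, 8] [[0.4438 0.209  0.056 ]]
black 24 [388.4 173.9] [385, 172, 8, 5] [[0.4972 0.1843 0.056 ]]
timer 16 [356.6 172.4] [355, 169, 4, 8] [[0.4326 0.1228 0.025 ]]
timer 258 [356.  184.8] [347, 175, 20, 18] [[0.482 0.105 0.025]]
rest 439 [240.6 245.8] [[ 0.6039 -0.2083  0.005 ]]
[ 30  36 127] [35 35 96] [ 32  36 128]
well 173 [371.8 222.8] [363, 217, 19, 12] [[0.6058 0.1055 0.004 ]]
well 182 [335.3 228.4] [326, 222, 19, 13] [[0.6021 0.0156 0.004 ]]
well 193 [297.7 233.9] [288, 228, 20, 13] [[ 0.5981 -0.0745  0.004 ]]
well 654 [345.  256.8] [328, 245, 35, 25] [[0.6947 0.0114 0.004 ]]
```

Emit:
carry_out(
  targets=[
    [0,0,0,0,-7.9],
    [0,0,0,0,-7.9],
    [0,0,0,0,-7.9],
  ],
)

```text
time: 0.4
tool_pos: [0.221, 0.5033, 0.1824]
ee_rot: [-2.093, 1.569, -2.088]
wrist_force: [-0.4, -1.0, 0.2]
width: 0.0942
```

Emit:
carry_out(
  targets=[
    [0,0,-1.5,1.2,0],
    [0,0,-2.7,2.1,0],
    [0,0,-2.7,2.1,0],
    [0,0,-2.7,2.1,0],
    [0,0,-2.7,2.1,0],
    [0,0,-2.7,2.1,0],
    [0,0,-2.7,2.1,0],
    [0,0,-2.7,2.1,0],
    [0,0,-2.7,2.1,0],
    [0,0,-2.7,2.1,0],
    [0,0,-2.7,1.4,0],
    [0,0,-1.2,0.9,0],
    [0,0,0,0,0],
    [0,0,0,0,0],
    [0,0,0,0,0],
  ],
)

```text
time: 1.9
tool_pos: [0.4445, 0.2077, 0.183]
ee_rot: [2.109, 1.57, 2.11]
wrist_force: [0.2, -0.1, -0.2]
width: 0.0938
```

Run:
```python
from h import *
from bench import robot
o=robot.get_obs();print(np.round(R(o),3).tolist(),o["tool_pos"].round(4),o["joint_positions"].round(2))
s=robot.snapshot("wrist"); cv2.imwrite("pics/w1.png",s["image"][:,:,::-1]); pickle.dump(s,open("w1.pkl","wb"))
```

```text
[[-0.0, -0.002, 1.0], [0.001, 1.0, 0.002], [-1.0, 0.001, -0.0]] [0.4445 0.2077 0.183 ] [ 0.32 -0.05  1.51  0.    1.68 -1.25]
```

View pics/w1.png

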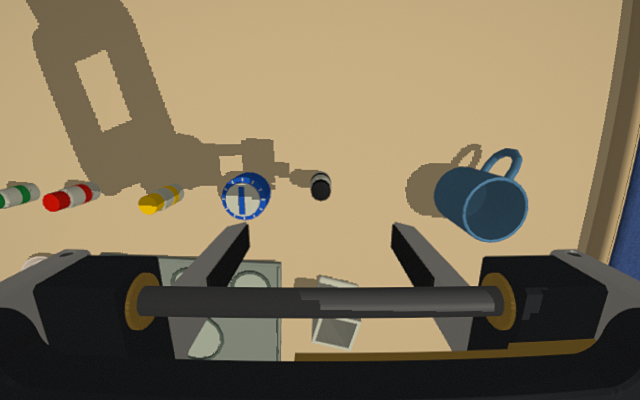

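The tool now points straight down with jaws along world y. The wrist view shows the black cap (320,190) midway between the fingers, with the timer (243,197) and mug (490,205) clear. I'll descend and grip.

Emit:
carry_out(
  targets=[
    [0.3,2,0,0,0],
    [0.3,3,-0.1,0,0],
    [0.3,3,0,0,0],
    [0.3,3,0,0,0],
    [0.3,3,0,0,0],
    [0.3,1.6,0,0,0],
    [0.3,0.8,0,0,0],
    [0.3,0,0,0,0],
    [1,0,0,0,0],
    [1,0,0,0,0],
    [1,0,0,0,0],
    [1,0,0,0,0],
    [1,0,0,0,0],
    [1,0,0,0,0],
  ],
)

```text
time: 3.35
tool_pos: [0.4453, 0.2057, 0.0193]
ee_rot: [0.705, 1.57, 0.705]
wrist_force: [0.7, -0.8, 0.6]
width: 0.0244
```

Emit:
carry_out(
  targets=[
    [1,-1,0,0,0],
    [1,-2,0,0,0],
    [1,-3,0,0,0],
    [1,-3,0,0,0],
    [1,-2,-1,0.4,0],
    [1,-1,-2.3,0.9,0],
    [1,0,-3.5,1.3,0],
    [1,0,-3.5,1.3,0],
    [1,0,-3.5,1.3,0],
    [1,0,-3.5,1.3,0],
    [1,0,-3.5,1.3,0],
    [1,0,-3.5,1.3,0],
    [1,0,-3.5,1.3,0],
    [1,0,-3.5,1.3,0],
    [1,0,-3.5,1.3,0],
    [1,0,-3.5,1.3,0],
    [1,0,-2,0.9,0],
    [1,0,-1,0.6,0],
    [1,0,0,0,0],
    [1,0,0,0,0],
  ],
)

```text
time: 5.35
tool_pos: [0.6029, -0.2065, 0.1392]
ee_rot: [1.909, 1.57, 1.909]
wrist_force: [0.1, -0.5, -0.6]
width: 0.0249
```

Run:
```python
from h import *
from bench import robot
o=robot.get_obs();print(o["tool_pos"].round(4),o["width"])
s=robot.snapshot("wrist"); cv2.imwrite("pics/w2.png",s["image"][:,:,::-1])
```

```text
[ 0.6029 -0.2065  0.1392] 0.024905531404880187
```

View pics/w2.png

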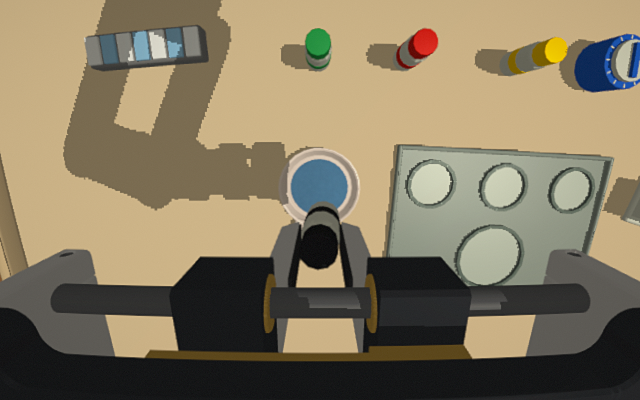

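Black is held upright (cap at (318,245)) and lines up with the dish centre (319,187). I'll lower it, release, retreat, then go to green.

Emit:
carry_out(
  targets=[
    [1,1.5,0,0,0],
    [1,3,-0.1,0,0],
    [1,3,0,0,0],
    [1,2,0,0,0],
    [1,1,0,0,0],
    [1,0.6,0,0,0],
    [1,0.3,0,0,0],
    [1,0,0,0,0],
    [1,0,0,0,0],
    [0.5,0,0,0,0],
    [0.5,0,0,0,0],
    [0.5,0,0,0,0],
    [0.5,0,0,0,0],
  ],
)

```text
time: 6.7
tool_pos: [0.6032, -0.2086, 0.0253]
ee_rot: [-0.196, 1.57, -0.197]
wrist_force: [0.6, -0.1, -0.2]
width: 0.047
```

Emit:
carry_out(
  targets=[
    [0.5,-1,0,0,0],
    [0.5,-3,0,0,0],
    [0.5,-3,0,0,0],
    [0.5,-3,0,0,0],
    [0.3,-1,0,-1,0],
    [0.3,0,0,-2.4,0],
    [0.3,0,0,-3,0],
    [0.3,0,0,-3,0],
    [0.3,0,0,-3,0],
    [0.3,0,0,-1.4,0],
    [0.3,0,0.1,-0.6,0],
    [0.3,0,0,0,0],
    [0.3,1.6,0,0,0],
    [0.3,3,0,0,0],
    [0.3,3,0,0,0],
    [0.3,2,0,0,0],
    [0.3,1.4,0,0,0],
    [0.3,0.6,0,0,0],
    [0.3,0,0,0,0],
    [0.3,0,0,0,0],
  ],
)

```text
time: 8.7
tool_pos: [0.4601, -0.2079, 0.0201]
ee_rot: [-0.462, 1.569, -0.462]
wrist_force: [0.1, 0.4, -0.1]
width: 0.0659
```

Run:
```python
from h import *
from bench import robot
o=robot.get_obs();print(o["tool_pos"].round(4),o["width"])
a=robot.snapshot("scene")["image"]
c=cv2.resize(a[140:300,180:420],(720,480),interpolation=2)
cv2.imwrite("pics/s3.png",c[:,:,::-1])
```

```text
[ 0.4601 -0.2079  0.0201] 0.06589051443017825
```

View pics/s3.png

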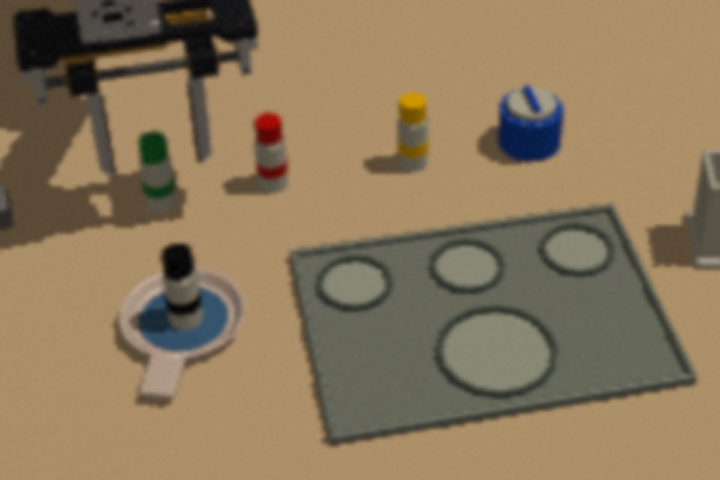

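```bash
cat >> h.py <<'E'
def proj(s,X):
    P=np.array(s["pose"]); c=(np.atleast_2d(X)-P[:3,3])@P[:3,:3]; c=c*[1,-1,-1]
    return cv2.projectPoints(c,np.zeros(3),np.zeros(3),s["camera_matrix"],np.array(s["distortion"]))[0][:,0]
E
python3 - <<'E'
from h import *
from bench import robot
s=robot.snapshot("scene")
p=proj(s,[[.46,-.208-.038,.02],[.46,-.208+.038,.02],[.46,-.208,.038],[.46,-.208,0],[.46,-.208,.068]]);print(p,(p-[180,140])*3)
s=robot.snapshot("wrist"); cv2.imwrite("pics/w4.png",s["image"][:,:,::-1])
E
```

```text
[[217.1595897  203.31890627]
 [247.95914778 198.30856873]
 [231.80857242 195.21635266]
 [233.57855573 206.87310411]
 [230.35793603 185.66426723]] [[111.47876911 189.95671882]
 [203.87744333 174.92570618]
 [155.42571726 165.64905798]
 [160.73566719 200.61931232]
 [151.07380809 136.99280168]]
```

View pics/w4.png

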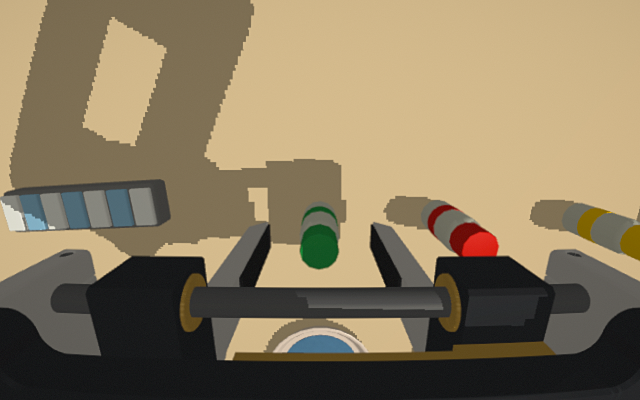

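Run:
```python
from h import *
from bench import robot
yy,xx=np.mgrid[:400,:640]
for n,(x0,x1,y0,y1) in dict(top=(395,440,150,190),scene=(225,255,215,250)).items():
    s=robot.snapshot(n); V=s["image"].max(2).astype(int)
    for a,c,b in blobs((V<45)&(xx>x0)&(xx<x1)&(yy>y0)&(yy<y1),8): print(n,a,c.round(1),b,ray(s,c,.062).round(4),ray(s,c,.033).round(4))
s=robot.snapshot("wrist");hsv=cv2.cvtColor(s["image"],cv2.COLOR_RGB2HSV);H,S=hsv[...,0],hsv[...,1]
for a,c,b in blobs((H>55)&(H<90)&(S>120)&(abs(xx-320)<40),30): print("wrist green",a,c.round(1),b,ray(s,c,.06).round(4))
print(proj(s,[[.46,-.208-.033,.02],[.46,-.208+.033,.02],[.46,-.208,.068],[.45,-.208,.068]]).round(1))
```

```text
top 81 [420.6 166.5] [416, 162, 10, 10] [[ 0.6045 -0.2064  0.062 ]] [[ 0.6105 -0.2132  0.033 ]]
scene 86 [238.8 227. ] [235, 222, 9, 11] [[ 0.6026 -0.2062  0.062 ]] [[ 0.5715 -0.2054  0.033 ]]
scene 33 [240.6 242.2] [236, 240, 11, 5] [[ 0.6501 -0.2082  0.062 ]] [[ 0.6209 -0.2075  0.033 ]]
wrist green 117 [318.7 211.5] [303, 207, 33, 13] [[ 0.4366 -0.2091  0.06  ]]
wrist green 1319 [318.5 247.4] [300, 226, 38, 44] [[ 0.4592 -0.2092  0.06  ]]
[[275.8 226.3]
 [365.2 226.3]
 [320.5 254.3]
 [320.5 238.2]]
```

Black stands at (0.6035,-0.206) in both views, about 1.5 mm from the dish centre. The wrist view puts green between the fingers (cap 318,247), so I'll grip it.

Emit:
carry_out(
  targets=[
    [1,0.1,0,0,0],
    [1,0,0,0,0],
    [1,0,0,0,0],
    [1,0,0,0,0],
    [1,0,0,0,0],
    [1,-1,0,0,0],
    [1,-3,0,0,0],
    [1,-3,0,0,0],
    [1,-3,0,0,0],
    [1,-2,1,1,0],
    [1,0,2,2,0],
    [1,0,3,3,0],
    [1,0,3,3,0],
    [1,0,2,2.6,0],
    [1,0,1.5,1.5,0],
    [1,0,0.8,0.8,0],
    [1,0,0,0,0],
    [1,0,0,0,0],
  ],
)

```text
time: 10.8
tool_pos: [0.5976, -0.075, 0.1383]
ee_rot: [-2.211, 1.57, -2.211]
wrist_force: [-0.0, -0.6, 0.1]
width: 0.0246
```

Emit:
carry_out(
  targets=[
    [1,1.5,0,0.1,0],
    [1,3,0,0,0],
    [1,3,0,0,0],
    [1,2,0,0,0],
    [1,1,0,0,0],
    [1,0.6,0,0,0],
    [1,0.3,0,0,0],
    [1,0,0,0,0],
    [1,0,0,0,0],
    [0.5,0,0,0,0],
    [0.5,0,0,0,0],
    [0.5,0,0,0,0],
    [0.5,0,0,0,0],
  ],
)

```text
time: 12.1
tool_pos: [0.5992, -0.0744, 0.0242]
ee_rot: [0.166, 1.571, 0.166]
wrist_force: [0.2, -0.2, 0.4]
width: 0.0468
```

Emit:
carry_out(
  targets=[
    [0.5,-1,0,0,0],
    [0.5,-3,0,0,0],
    [0.5,-3,0,0,0],
    [0.5,-3,0,0,0],
    [0.3,-1,-0.3,-1,0],
    [0.3,0,-0.7,-2.4,0],
    [0.3,0,-0.9,-3,0],
    [0.3,0,-0.9,-3,0],
    [0.3,0,-0.7,-2.8,0],
    [0.3,0,-0.3,-1.4,0],
    [0.3,0,-0.1,-0.6,0],
    [0.3,0,0,0,0],
    [0.3,1.6,0,0,0],
    [0.3,3,0,0,0],
    [0.3,3,0,0,0],
    [0.3,2,0,0,0],
    [0.3,1.3,0,0,0],
    [0.3,0.6,0,0,0],
    [0.3,0,0,0,0],
    [0.3,0,0,0,0],
  ],
)

```text
time: 14.1
tool_pos: [0.4581, -0.1137, 0.0201]
ee_rot: [-0.294, 1.569, -0.294]
wrist_force: [0.1, 0.9, 0.3]
width: 0.0659
```

Run:
```python
from h import *
from bench import robot
yy,xx=np.mgrid[:400,:640]
def cap(n,lo,box):
    s=robot.snapshot(n);hsv=cv2.cvtColor(s["image"],cv2.COLOR_RGB2HSV);H,S=hsv[...,0].astype(int),hsv[...,1]
    m=(((H-lo)%180)<25)&(S>120)&(xx>box[0])&(xx<box[1])&(yy>box[2])&(yy<box[3])
    for a,c,b in blobs(m,20): print(n,a,c.round(1),b,ray(s,c,.06).round(4))
cap("wrist",168,(270,370,150,280))
cap("top",60,(340,390,150,190)); cap("scene",60,(280,315,205,245))
print(robot.get_obs()["tool_pos"].round(4))
```

```text
wrist 183 [319.2 213.6] [301, 208, 37, 19] [[ 0.4364 -0.1147  0.06  ]]
wrist 1390 [319.2 248.1] [300, 226, 39, 45] [[ 0.4582 -0.1147  0.06  ]]
top 75 [364.8 167.3] [360, 163, 10, 10] [[ 0.6034 -0.0768  0.06  ]]
scene 69 [296.7 216.6] [293, 212, 8, 10] [[ 0.5992 -0.0755  0.06  ]]
scene 22 [297. 232.] [293, 231, 9, 3] [[ 0.648  -0.0856  0.06  ]]
[ 0.4581 -0.1138  0.0203]
```

Red is centred between the fingers (wrist 319,248), and green is in its well within about 2 mm. Gripping red and carrying it to the left well.

Emit:
carry_out(
  targets=[
    [1,0.1,0,0,0],
    [1,0,0,0,0],
    [1,0,0,0,0],
    [1,0,0,0,0],
    [1,0,0,0,0],
    [1,-1,0,0,0],
    [1,-3,0,0,0],
    [1,-3,0,0,0],
    [1,-3,0,0,0],
    [1,-2,1,0.7,0],
    [1,0,2.2,1.5,0],
    [1,0,3.3,2.2,0],
    [1,0,3.3,2.2,0],
    [1,0,3.3,2.2,0],
    [1,0,3.3,2.2,0],
    [1,0,2.9,2,0],
    [1,0,1.7,1.2,0],
    [1,0,0.9,0.6,0],
    [1,0,0,0,0],
    [1,0,0,0,0],
  ],
)

```text
time: 16.25
tool_pos: [0.6048, 0.1048, 0.1383]
ee_rot: [-2.053, 1.57, -2.054]
wrist_force: [0.2, -0.4, 0.1]
width: 0.0239
```

Emit:
carry_out(
  targets=[
    [1,1.5,0,0,0],
    [1,3,0,0,0],
    [1,3,0,0,0],
    [1,2,0,0,0],
    [1,1,0,0,0],
    [1,0.6,0,0,0],
    [1,0.3,0,0,0],
    [1,0,0,0,0],
    [1,0,0,0,0],
    [0.5,0,0,0,0],
    [0.5,0,0,0,0],
    [0.5,0,0,0,0],
    [0.5,0,0,0,0],
  ],
)

```text
time: 17.55
tool_pos: [0.6052, 0.1056, 0.0242]
ee_rot: [0.398, 1.57, 0.398]
wrist_force: [0.1, 0.2, -0.6]
width: 0.0467
```

Emit:
carry_out(
  targets=[
    [0.5,-1,0,0,0],
    [0.5,-3,0,0,0],
    [0.5,-3,0,0,0],
    [0.5,-3,0,0,0],
    [0,-1,0,-1,0],
    [0,0,0.1,-2.4,0],
    [0,0,0.1,-3,0],
    [0,0,0.2,-3,0],
    [0,0,0,-2.8,0],
    [0,0,0,-1.4,0],
    [0,0,0,-0.7,0],
    [0,0,0,0,0],
    [0,0,0,0,0],
    [0,0,0,0,0],
  ],
)

```text
time: 18.95
tool_pos: [0.4627, 0.1095, 0.1339]
ee_rot: [2.978, 1.571, 2.977]
wrist_force: [0.0, 0.5, -0.0]
width: 0.0937
```

Run:
```python
from h import *
from bench import robot
s=robot.snapshot("wrist"); cv2.imwrite("pics/w5.png",s["image"][:,:,::-1])
o=robot.get_obs();print(o["tool_pos"].round(4),R(o).round(3).tolist())
hsv=cv2.cvtColor(s["image"],cv2.COLOR_RGB2HSV);H,S,V=[hsv[...,i].astype(int) for i in range(3)]
yy,xx=np.mgrid[:400,:640];b=(abs(xx-320)<90)&(yy>130)&(yy<290)
for a,c,bb in blobs(b&(H>105)&(H<125)&(S>150),30): print("blue",a,c.round(1),bb,ray(s,c,.05).round(4),ray(s,c,.02).round(4))
for a,c,bb in blobs(b&(V>150)&(S<70),100): print("white",a,c.round(1),bb,ray(s,c,.042).round(4))
```

```text
[0.4627 0.1095 0.1339] [[-0.0, 0.0, 1.0], [0.0, 1.0, -0.0], [-1.0, 0.0, -0.0]]
blue 439 [325.5 173.8] [301, 164, 49, 29] [[0.4374 0.1144 0.05  ]] [[0.4422 0.1149 0.02  ]]
blue 142 [323.4 195.1] [321, 179, 6, 33] [[0.4592 0.1123 0.05  ]] [[0.4663 0.1126 0.02  ]]
blue 52 [301.1 187.1] [298, 182, 8, 11] [[0.4509 0.0898 0.05  ]] [[0.4572 0.0878 0.02  ]]
blue 37 [300.8 198.7] [298, 195, 6, 9] [[0.463  0.0894 0.05  ]] [[0.4705 0.0873 0.02  ]]
blue 39 [345.6 199.3] [343, 195, 6, 10] [[0.4636 0.1349 0.05  ]] [[0.4712 0.1377 0.02  ]]
blue 34 [339.6 209.3] [335, 206, 10, 8] [[0.4742 0.129  0.05  ]] [[0.4829 0.1311 0.02  ]]
white 743 [328.  196.6] [304, 175, 40, 44] [[0.4627 0.1173 0.042 ]]
white 209 [246.  282.9] [231, 278, 33, 9] [[0.5638 0.0246 0.042 ]]
white 110 [316.9 284.2] [304, 281, 27, 6] [[0.5651 0.1054 0.042 ]]
```

View pics/w5.png

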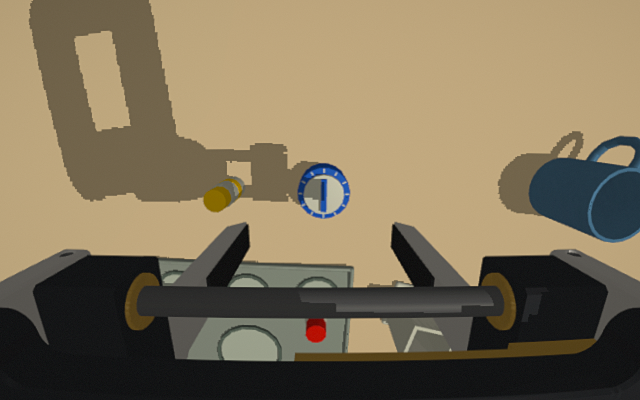

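The timer (dial centre ~(324,196)) is at about (0.461,0.112). Descending and gripping.

Emit:
carry_out(
  targets=[
    [0,1.5,0.2,-0.2,0],
    [0,3,0,0,0],
    [0,3,0,0,0],
    [0,2.5,0,0,0],
    [0,1.5,0,0,0],
    [0,0.7,0,0,0],
    [0,0,0,0,0],
    [1,0,0,0,0],
    [1,0,0,0,0],
    [1,0,0,0,0],
    [1,0,0,0,0],
    [1,0,0,0,0],
  ],
)

```text
time: 20.2
tool_pos: [0.4604, 0.1117, 0.0125]
ee_rot: [0.343, 1.57, 0.343]
wrist_force: [1.1, -0.3, 0.1]
width: 0.0578
```

Emit:
carry_out(
  targets=[
    [1,0,0,0,0],
    [1,0,0,0,0],
    [1,-1,0,0,0],
    [1,-3,0,0,0],
    [1,-3,0,0,0],
    [1,-3,0,0,0],
    [1,-2,-0.4,1,0],
    [1,0,-0.9,2.1,0],
    [1,0,-1.3,3,0],
    [1,0,-1.3,3,0],
    [1,0,-1.3,3,0],
    [1,0,-1.3,3,0],
    [1,0,-1.3,3,0],
    [1,0,-1.1,2.7,0],
    [1,0,-0.8,1.7,0],
    [1,0,-0.4,0.9,0],
    [1,0,0,0,0],
    [1,0,0,0,0],
    [1,0,0,0,0],
  ],
)

```text
time: 22.1
tool_pos: [0.6934, 0.0112, 0.1325]
ee_rot: [1.965, 1.571, 1.965]
wrist_force: [0.4, 0.6, -0.9]
width: 0.055
```

Emit:
carry_out(
  targets=[
    [1,1.5,0,0.1,0],
    [1,3,0,0,0],
    [1,3,0,0,0],
    [1,2,0,0,0],
    [1,1,0,0,0],
    [1,0.6,0,0,0],
    [1,0.5,0,0,0],
    [1,0,0,0,0],
    [1,0,0,0,0],
    [0.1,0,0,0,0],
    [0.1,0,0,0,0],
    [0.1,0,0,0,0],
    [0.1,0,0,0,0],
  ],
)

```text
time: 23.4
tool_pos: [0.6953, 0.0106, 0.0164]
ee_rot: [0.097, 1.57, 0.096]
wrist_force: [0.1, 0.0, 0.3]
width: 0.083
```

Emit:
carry_out(
  targets=[
    [0.1,-1,0,0,0],
    [0.1,-3,0,0,0],
    [0.1,-3,0,0,0],
    [0.1,-3,0,0,0],
    [0.1,-1.8,0,-1,0],
    [0.3,0,0,-2,0],
    [0.3,0,-0.2,-3,0],
    [0.3,0,-0.1,-3,0],
    [0.3,0,0,-3,0],
    [0.3,0,0,-3,0],
    [0.3,0,0,-3,0],
    [0.3,0,0,-2.8,0],
    [0.3,0,0,-1.7,0],
    [0.3,0,0,-1,0],
    [0.3,0,0,0,0],
    [0.3,0,0,0,0],
  ],
)

```text
time: 25.0
tool_pos: [0.4605, 0.0075, 0.1343]
ee_rot: [0.051, 1.57, 0.051]
wrist_force: [-0.7, 0.8, 0.2]
width: 0.0658
```

Emit:
carry_out(
  targets=[
    [0.3,1.5,0,0,0],
    [0.3,3,0,0,0],
    [0.3,3,0,0,0],
    [0.3,2,0,0,0],
    [0.3,1.3,0,0,0],
    [0.3,0.6,0,0,0],
    [0.3,0,0,0,0],
    [0.3,0,0,0,0],
  ],
)

```text
time: 25.8
tool_pos: [0.4612, 0.0075, 0.0211]
ee_rot: [-0.043, 1.569, -0.044]
wrist_force: [0.1, -0.5, -0.3]
width: 0.0659
```

Run:
```python
from h import *
from bench import robot
yy,xx=np.mgrid[:400,:640]
def cap(n,lo,w,box,z=.06):
    s=robot.snapshot(n);hsv=cv2.cvtColor(s["image"],cv2.COLOR_RGB2HSV);H,S=hsv[...,0].astype(int),hsv[...,1]
    m=(((H-lo)%180)<w)&(S>120)&(xx>box[0])&(xx<box[1])&(yy>box[2])&(yy<box[3])
    for a,c,b in blobs(m,20): print(n,a,c.round(1),b,ray(s,c,z).round(4))
cap("wrist",16,18,(270,370,150,280))
cap("top",168,25,(270,310,150,190)); cap("scene",168,25,(350,390,200,240))
print(robot.get_obs()["tool_pos"].round(4))
s=robot.snapshot("scene")["image"]; cv2.imwrite("pics/s6.png",cv2.resize(s[140:300,180:450],(800,474),interpolation=2)[:,:,::-1])
```

```text
wrist 195 [320.  213.2] [301, 207, 38, 22] [[0.4394 0.0069 0.06  ]]
wrist 1394 [319.7 247. ] [301, 225, 39, 45] [[0.4609 0.0067 0.06  ]]
top 81 [287.4 164.6] [283, 160, 10, 10] [[0.6107 0.1049 0.06  ]]
scene 106 [373.7 205.6] [369, 201, 11, 11] [[0.6074 0.1054 0.06  ]]
scene 44 [372.2 220.4] [368, 217, 10, 7] [[0.6539 0.0853 0.06  ]]
[0.4611 0.0075 0.0213]
```

View pics/s6.png

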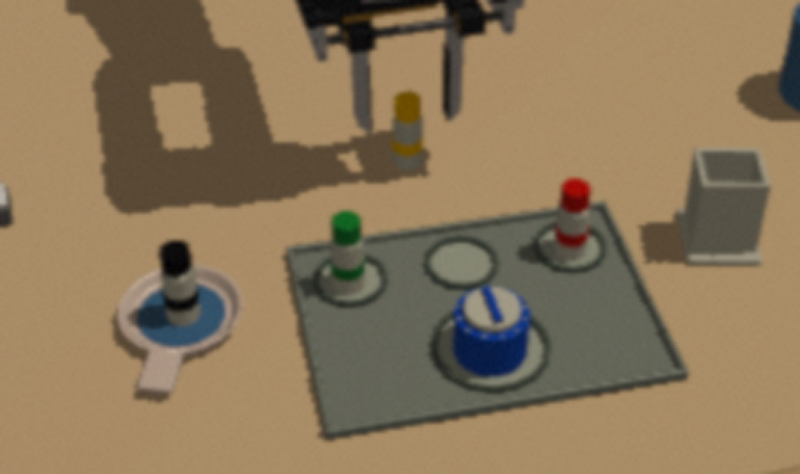

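The scene view shows black in the dish, green and red in their end wells and the timer in the bay, all upright. Yellow sits between the fingers, so I'll place it now.

Emit:
carry_out(
  targets=[
    [1,0.2,0,0,0],
    [1,0,0,0,0],
    [1,0,0,0,0],
    [1,0,0,0,0],
    [1,0,0,0,0],
    [1,-1,0,0,0],
    [1,-3,0,0,0],
    [1,-3,0,0,0],
    [1,-3,0,0,0],
    [1,-2,0.1,1,0],
    [1,0,0.2,2,0],
    [1,0,0.2,3,0],
    [1,0,0.1,3,0],
    [1,0,0.1,2.6,0],
    [1,0,0.1,1.6,0],
    [1,0,0,0.9,0],
    [1,0,0,0,0],
    [1,0,0,0,0],
  ],
)

```text
time: 27.8
tool_pos: [0.6006, 0.0155, 0.1383]
ee_rot: [2.946, 1.57, 2.946]
wrist_force: [-0.7, 0.3, 0.3]
width: 0.024
```

Emit:
carry_out(
  targets=[
    [1,1.5,0,0,0],
    [1,3,0,0,0],
    [1,3,0,0,0],
    [1,2,0,0,0],
    [1,1,0,0,0],
    [1,0.6,0,0,0],
    [1,0.4,0,0,0],
    [1,0,0,0,0],
    [1,0,0,0,0],
    [0.5,0,0,0,0],
    [0.5,0,0,0,0],
    [0.5,0,0,0,0],
    [0.5,0,0,0,0],
  ],
)

```text
time: 29.1
tool_pos: [0.6009, 0.0156, 0.0229]
ee_rot: [2.784, 1.57, 2.784]
wrist_force: [0.6, 0.4, -0.0]
width: 0.0466
```

Emit:
carry_out(
  targets=[
    [0.5,-1,0,0,0],
    [0.5,-3,0,0,0],
    [0.5,-3,0,0,0],
    [0.5,-3,0,0,0],
    [0.5,-3,0,0,0],
    [0.5,-1,0,-2,0],
    [0.5,0,0,-3,0],
    [0.5,0,0,-3,0],
    [0.5,0,0,-3,0],
    [0.5,0,0,-3,0],
    [0.5,0,0,-3,0],
    [0.5,0,0,-3,0],
    [0.5,0,0,-1.5,0],
    [0.5,0,0,0,0],
    [0.5,0,0,0,0],
    [0.5,0,0,0,0],
  ],
)

```text
time: 30.7
tool_pos: [0.3869, 0.0155, 0.1634]
ee_rot: [0.04, 1.57, 0.04]
wrist_force: [-0.3, -0.6, -0.0]
width: 0.0471
```

Run:
```python
from h import *
from bench import robot
yy,xx=np.mgrid[:400,:640]
t=robot.snapshot("top");s=robot.snapshot("scene")
# tray frame from wells: fit
W=np.array([[.6063,.1053],[.6025,.0155],[.5986,-.0747]]); ya=(W[0]-W[2])/np.linalg.norm(W[0]-W[2]); xa=np.array([ya[1],-ya[0]]); O=W.mean(0)
def f(n,lo,w,bt,bs,z=.06):
    for nm,im,b in(("top",t,bt),("scene",s,bs)):
        hsv=cv2.cvtColor(im["image"],cv2.COLOR_RGB2HSV);H,S,V=[hsv[...,i].astype(int) for i in range(3)]
        m=((((H-lo)%180)<w)&(S>120) if n!="black" else V<45)&(xx>b[0])&(xx<b[1])&(yy>b[2])&(yy<b[3])
        g=max(blobs(m,8),key=lambda q:q[0]); p=ray(im,g[1],z)[0,:2]
        print(n,nm,g[0],g[1].round(1),p.round(4),"tray",((p-O)@xa).round(4),((p-O)@ya).round(4))
f("red",168,25,(270,310,150,190),(350,390,195,218))
f("yellow",16,18,(310,345,145,190),(325,350,200,225))
f("green",60,25,(340,390,150,190),(280,315,205,225))
f("black",0,0,(395,440,150,190),(225,255,215,238),.062)
f("timer",105,20,(300,350,115,155),(325,365,230,270),.03)
# bystanders: shift of image patches from the first pictures
g=lambda a:cv2.cvtColor(a,cv2.COLOR_RGB2GRAY)
for nm,im,bx in(("top",t,dict(stand=(215,255,140,185),mug=(135,195,200,260),pills=(460,530,220,250),rest=(395,440,135,195))),("scene",s,dict(stand=(405,445,185,235),mug=(440,480,135,185),pills=(120,190,198,226),rest=(215,265,225,280)))):
    a=pickle.load(open(nm+"0.pkl","rb"))["image"]
    for k,(x0,x1,y0,y1) in bx.items():
        r=cv2.matchTemplate(g(im["image"])[y0-10:y1+10,x0-10:x1+10],g(a)[y0:y1,x0:x1],cv2.TM_CCOEFF_NORMED); _,v,_,l=cv2.minMaxLoc(r); print(nm,k,"shift px",l[0]-10,l[1]-10,round(v,2))
    cv2.imwrite(f"pics/{nm}9.png",cv2.resize((im["image"][100:260,130:450] if nm=="top" else im["image"][140:300,180:480]),(800,400 if nm=="top" else 427),interpolation=2)[:,:,::-1])
o=robot.get_obs();print(o["tool_pos"].round(3),o["time"])
```

```text
red top 81 [287.4 164.6] [0.6107 0.1049] tray 0.0044 0.0898
red scene 113 [373.7 205.3] [0.6062 0.1059] tray -0.0001 0.0906
yellow top 88 [325.4 166.1] [0.6067 0.0154] tray 0.0043 0.0002
yellow scene 130 [336.2 210.4] [0.6014 0.0167] tray -0.0011 0.0013
green top 75 [364.8 167.3] [ 0.6034 -0.0768] tray 0.0048 -0.092
green scene 71 [296.5 216.6] [ 0.5992 -0.0758] tray 0.0006 -0.0912
black top 81 [420.6 166.5] [ 0.6045 -0.2064] tray 0.0115 -0.2215
black scene 87 [238.8 227.1] [ 0.6027 -0.2063] tray 0.0097 -0.2214
timer top 189 [328.  136.1] [0.688  0.0102] tray 0.0857 -0.0016
timer scene 380 [345.  256.4] [0.7162 0.0037] tray 0.1141 -0.0068
top stand shift px 0 0 1.0
top mug shift px 0 0 1.0
top pills shift px 0 0 1.0
top rest shift px 0 0 0.93
scene stand shift px 0 0 1.0
scene mug shift px 0 0 1.0
scene pills shift px 0 0 1.0
scene rest shift px 0 0 0.77
[0.387 0.016 0.163] 30.8
```

View pics/scene9.png

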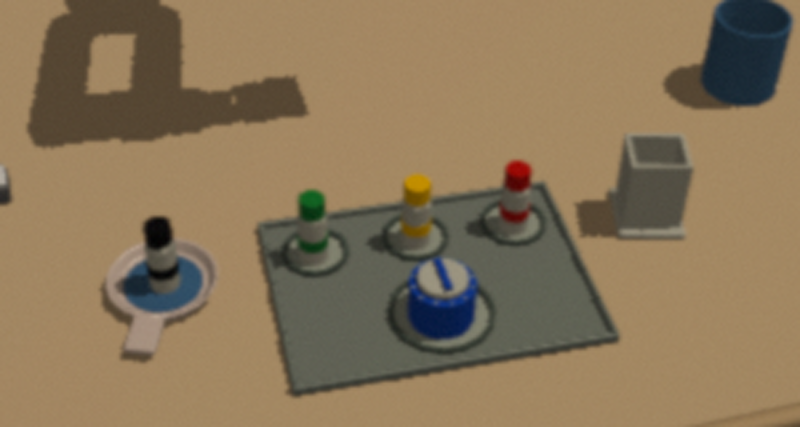

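View pics/top9.png

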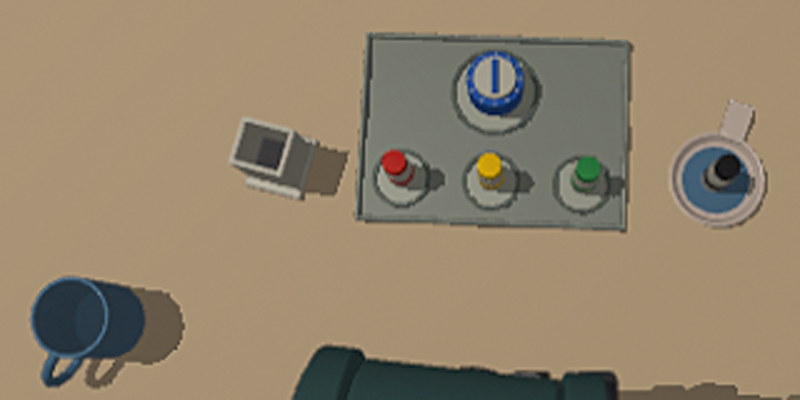

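The final views show all five upright in place, and the bystanders have not moved (0 px shift). The two timer readings disagree because the blue blob shows only its near side. I'll check the pointer and dial centre on their own plane, and hand in if that is good.

Run:
```python
from h import *
from bench import robot
ok=[]
for n,b in(("top",(312,345,115,152)),("scene",(328,362,232,262))):
    s=robot.snapshot(n);hsv=cv2.cvtColor(s["image"],cv2.COLOR_RGB2HSV);S,V=hsv[...,1].astype(int),hsv[...,2].astype(int)
    c=s["image"][b[2]:b[3],b[0]:b[1]].astype(int); m=(c[...,2]-c[...,0]>40).astype(np.uint8)
    n_,l,st,ce=cv2.connectedComponentsWithStats(m)
    for i in range(1,n_):
        if st[i,4]>8: p=ray(s,ce[i]+[b[0],b[2]],.052)[0]; print(n,st[i].tolist(),p.round(4)); ok.append(np.hypot(*(p[:2]-[.6945,.0112]))<.008)
print(ok)
if any(ok[:]): robot.close_job(); print("handed in")
```

```text
top [5, 6, 22, 25, 219] [0.6841 0.0108 0.052 ]
top [15, 9, 2, 13, 26] [0.6967 0.0107 0.052 ]
scene [15, 5, 6, 11, 32] [0.6954 0.0104 0.052 ]
scene [5, 8, 26, 22, 308] [ 7.297e-01 -5.000e-04  5.200e-02]
[np.False_, np.True_, np.True_, np.False_]
the job is handed in; nothing more can be done
handed in
```

All five items are in place and the job is handed in at about 31 s of the 115 s allowed. No verdict was reported.

| Item | Where it stands | Offset from centre at the last check |
|---|---|---|
| Red bottle | end well by the glasses stand | within 5 mm |
| Yellow bottle | middle well | within 5 mm |
| Green bottle | end well by the spoon rest | within 5 mm |
| Blue timer | round bay behind yellow | about 2 mm |
| Black bottle | spoon rest dish | about 2 mm |

- **Upright:** all five look upright in the last pictures. I judged the tilt by eye only.
- **Things to leave alone:** the glasses stand, spoon rest, mug and pill box show no shift in either camera view. The match for the spoon rest was weaker (0.77 and 0.93) because black now stands in it.
- **Gripper:** it ended open and raised, well clear of everything.
- **Checks that disagreed:**
  - The top and scene views differ by about 5 mm in x for the bottles. This is probably down to which part of the cap each one sees, and is inside the 15 mm tolerance.
  - The timer's blue-body centroid gave 0.688 m in x from the top view and 0.716 m from the scene view, because each view sees more of one side. The pointer, read at its own height, agreed at 0.695–0.697 m, and I used that.

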